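# Put away and lock up the glue bottles

### The arm

A 6-joint arm with a two-finger parallel gripper is mounted at the origin on the work surface. World frame = base frame: x ahead of the robot, y to its left, z up, the work surface at z = 0. Lengths are in m, angles in degrees, forces in N, time in s.
With the tool pointing down it reaches from about 0.35 to 0.875 m from the base axis. Payload 4.2 kg.
Tool frame: the origin (TCP) lies on the centre line of the jaws, within the pads' length; the fingertips stand r.tip_extent ahead of it and the grasp point (between the pads) lies 11 mm behind it (r.tip_extent is the distance from the TCP to the fingertips, in m); z points along the fingers, y is the line along which they close (so a half turn about z gives the same grasp; the last joint's range is limited). The gripper opens to 87 mm and grips with 3 to 60 N. Pads are 19 mm wide; open, the fingers measure 117 mm over their backs; the gripper's body (75 mm by 190 mm) begins 51 mm behind the grasp point.
Start: joints at [85.978, 22.042, 0.453, 0, -68.411, -14.817], TCP at [0.202, 0.592, 0.231] pointing down, gripper open.
Joint ranges: [-179.83, 179.83], [-69.29, 118.12], [-61.27, 80.66], [-181.25, 117.63], [-171.15, -9.14], [-177.46, 177.46]. Speed limits (degrees/s): [159.86, 159.86, 180, 180, 180, 180].

### API

Orientations are given as a 3x3 rotation matrix whose columns are the frame's x, y, z axes.
In Python, from station import r gives the robot as it stands.
- The arm moves only by the shell command python3 -m jog 'ROWS'. ROWS is text: rows parted by semicolons, each of 5 numbers parted by spaces: the opening, from 0 (shut) to 1 (fully open), then the shift along the world's x, y, z in mm, then the turn about the world's z in degrees. In form: hand dx dy dz roll; .... A call has 1 to 5 rows; each row shifts and turns the commanded pose from where the row before left it; what a row does not reach is not made up. A row lasts 1/8 s, in which the tool goes at most 62.5 mm and 10.7 degrees, less where a joint would pass 70% of its speed; a pose out of reach is approached as far as the arm can. A call is refused whole if a number of a shift passes 62.5 or a number of a turn 10.7, either way. A call with a gripper value outside its range is refused whole. The fingers move at their own pace and stop on an object; the grip force is fixed at half the most. Time passes only in rows, so rows that do not move let the fingers close. It gives the time, the measured TCP pose, the force, the opening and the grip force at its end, in the units of the state.
- r.sense(): the state, without advancing time (a new reading comes with each control period).
- r.capture(name): name is "scene" or "top"; returns a dict with "pixels" (480x640x3 uint8, red, green, blue), "fovy" (degrees; the focal length in pixels is half the picture's height over the tangent of half this angle, whatever the lens; pixels are square), "cx", "cy" (the principal point, pixels), "k1" (the pictures are not rectified: a ray, as slopes to the right and down, at radius r is drawn at 1 + k1 r^2 times it, then the intrinsics apply), "origin" and "orientation" of the camera in the world. Camera axes: x right, y down, z forward; pixel columns grow to the right and rows downward; lengths in m; the calibration is good to about 2 mm. A picture is of the moment at which its call begins. There is no depth.
- r.finish_job(): hands the job in; it is judged then, once.
The state is a dict: "time_s": time; "joints": joint angles; "joint_velocities": joint speeds; "effort": joint torques, N m; "tcp_pos": TCP position; "ee_rot": TCP orientation; "wrist_force": force on the tool from outside, world axes, zero at the start; "moment": the same for the moment, N m; "gripper_width": opening from 0.0 (shut) to 1.0 (fully open); "gripper_force": force on a finger pad.
Only numpy, scipy, OpenCV 4.12 (cv2) and the standard library are available. Lean on these libraries where they do the work, as an engineer would, in place of code of your own. Each camera call takes 0.05 s, during which the arm holds its last target. There are 200 camera calls.

### The job

Stand every glue bottle on the bench upright in a free cell of the divided crate, one to a cell, with its push-pull cap pressed fully shut. When all are stowed, swing the bar shut over them until its end sits in the fork, and only then push the headed pin down through fork and bar until it is fully home. Leave the tin that is already in the crate, the hammer, the plant pot and the jar where they are.

Things in the scene. Friction and masses are not known exactly. Their poses are not given: they have to be found in the camera images.
- bottle0: small amber glue bottle: round, 43 mm in diameter, straight side 54 mm tall, then a shoulder and a narrow white neck with a black push-pull cap (26 mm in diameter, flat top) that slides straight up and down; overall 84 mm tall with the cap fully down, up to 92 mm with it raised; 0.12 kg; origin at the centre of its underside, z up. May be absent
- cap0 (a joint): height by which the cap of bottle0 is raised, in m: 0 = pushed fully down (shut), 0.008 = fully raised; stiff, takes about 5 N to move and stays where it is left
- bottle1: small amber glue bottle: round, 43 mm in diameter, straight side 54 mm tall, then a shoulder and a narrow white neck with a black push-pull cap (26 mm in diameter, flat top) that slides straight up and down; overall 84 mm tall with the cap fully down, up to 92 mm with it raised; 0.12 kg; origin at the centre of its underside, z up. May be absent
- cap1 (a joint): height by which the cap of bottle1 is raised, in m: 0 = pushed fully down (shut), 0.008 = fully raised; stiff, takes about 5 N to move and stays where it is left
- bottle2: small amber glue bottle: round, 43 mm in diameter, straight side 54 mm tall, then a shoulder and a narrow white neck with a black push-pull cap (26 mm in diameter, flat top) that slides straight up and down; overall 84 mm tall with the cap fully down, up to 92 mm with it raised; 0.12 kg; origin at the centre of its underside, z up. May be absent
- cap2 (a joint): height by which the cap of bottle2 is raised, in m: 0 = pushed fully down (shut), 0.008 = fully raised; stiff, takes about 5 N to move and stays where it is left
- bottle3: small amber glue bottle: round, 43 mm in diameter, straight side 54 mm tall, then a shoulder and a narrow white neck with a black push-pull cap (26 mm in diameter, flat top) that slides straight up and down; overall 84 mm tall with the cap fully down, up to 92 mm with it raised; 0.12 kg; origin at the centre of its underside, z up. May be absent
- cap3 (a joint): height by which the cap of bottle3 is raised, in m: 0 = pushed fully down (shut), 0.008 = fully raised; stiff, takes about 5 N to move and stays where it is left
- crate: shallow plywood crate fixed to the bench, 62 by 290 mm: five square cells, 52 mm wide inside, centred at x = 0, y = -114, -57, 0, 57, 114 mm (cells 0 to 4); inner floor 5 mm, wall and divider tops 28 mm above the bench; origin under its centre, z up. At y = 178 mm stands the bar's round pivot post, 110 mm tall; at y = -188 mm a steel fork, 113 mm tall, open to +x, holds the captive pin
- tin0: round steel tin, 45 mm in diameter and 48 mm tall, that stands in cell 0 of the crate if present (just one of the five tins is present, so that one cell is taken); origin at the centre of its underside
- tin1: round steel tin, 45 mm in diameter and 48 mm tall, that stands in cell 1 of the crate if present (just one of the five tins is present, so that one cell is taken); origin at the centre of its underside
- tin2: round steel tin, 45 mm in diameter and 48 mm tall, that stands in cell 2 of the crate if present (just one of the five tins is present, so that one cell is taken); origin at the centre of its underside
- tin3: round steel tin, 45 mm in diameter and 48 mm tall, that stands in cell 3 of the crate if present (just one of the five tins is present, so that one cell is taken); origin at the centre of its underside
- tin4: round steel tin, 45 mm in diameter and 48 mm tall, that stands in cell 4 of the crate if present (just one of the five tins is present, so that one cell is taken); origin at the centre of its underside
- bar (a joint): angle of the aluminium swing bar, rad: 0 = shut, over the row of cells with its end in the fork; about 1.6 = swung out level to the crate's +x side; opens counter-clockwise seen from above, stays where left. 366 mm long, 18 mm wide, underside 94 mm and top 104 mm above the bench, so it just passes over bottles whose caps are down
- bar_hinge (a point): point on the vertical axis of the bar's pivot, 94 mm above the bench; axes as the crate
- bar_knob (a point): grip point of the upright round wooden knob on the bar, 22 mm in diameter, 100 mm from the pivot axis; it stands 38 mm up from the bar's top, and this point is 19 mm above the bar's top; its -y axis points along the bar away from the pivot
- pin (a joint): how far the headed steel pin is pushed down, in m: near 0 = raised, 0.020 = fully home with its head on the fork; stiff, takes about 6 N to move
- pin_head (a point): centre of the top of the pin's round head, 26 mm in diameter, 142 mm above the bench when raised and 122 mm when home; the pin is vertical and passes through fork and bar end
- hammer: claw hammer, 260 mm long, lying on the bench; a bystander to leave alone
- planter: white square plastic plant pot, 85 mm wide and 80 mm tall; a bystander to leave alone
- jar: glass screw jar, 60 mm in diameter and 85 mm tall; a bystander to leave alone

How it is judged (in metres and radians):
On the way, in this order (a step that is already met when the one before it is completed fails the run):
1. every bottle stands upright in a cell of the crate with its cap shut, while the bar is still open ((y of bottle0 in the frame of crate between -0.123 and -0.105 m or y of bottle0 in the frame of crate between -0.066 and -0.048 m or y of bottle0 in the frame of crate between -0.009 and 0.009 m or y of bottle0 in the frame of crate between 0.048 and 0.066 m or y of bottle0 in the frame of crate between 0.105 and 0.123 m) and x of bottle0 in the frame of crate between -0.009 and 0.009 m and z of each of bottle0, bottle1, bottle2, bottle3 in the frame of crate below 0.01 m and angle between each of bottle0, bottle1, bottle2, bottle3's own z axis and vertical below 0.12 rad and value of joint each of cap0, cap1, cap2, cap3 below 0.002 m and (y of bottle1 in the frame of crate between -0.123 and -0.105 m or y of bottle1 in the frame of crate between -0.066 and -0.048 m or y of bottle1 in the frame of crate between -0.009 and 0.009 m or y of bottle1 in the frame of crate between 0.048 and 0.066 m or y of bottle1 in the frame of crate between 0.105 and 0.123 m) and x of bottle1 in the frame of crate between -0.009 and 0.009 m and (y of bottle2 in the frame of crate between -0.123 and -0.105 m or y of bottle2 in the frame of crate between -0.066 and -0.048 m or y of bottle2 in the frame of crate between -0.009 and 0.009 m or y of bottle2 in the frame of crate between 0.048 and 0.066 m or y of bottle2 in the frame of crate between 0.105 and 0.123 m) and x of bottle2 in the frame of crate between -0.009 and 0.009 m and (y of bottle3 in the frame of crate between -0.123 and -0.105 m or y of bottle3 in the frame of crate between -0.066 and -0.048 m or y of bottle3 in the frame of crate between -0.009 and 0.009 m or y of bottle3 in the frame of crate between 0.048 and 0.066 m or y of bottle3 in the frame of crate between 0.105 and 0.123 m) and x of bottle3 in the frame of crate between -0.009 and 0.009 m and linear speed of each of bottle0, bottle1, bottle2, bottle3 below 0.02 m/s and value of joint bar above 0.3 rad), for 0.2 s.
2. the bar is swung shut with the pin still raised (value of joint bar below 0.04 rad and value of joint pin below 0.012 m), for 0.2 s.
3. the pin is pushed home with the bar shut (value of joint bar below 0.04 rad and value of joint pin above 0.018 m), for 0.2 s.
At the end, for the whole second after the job is handed in: Every bottle present stands on the floor of a cell (within 9 mm of the cell's centre along and across the crate, tilted less than 0.12 rad) and at rest, its cap raised less than 2 mm; the bar is within 0.04 rad of shut; the pin is within 2 mm of home; the tin is still in its cell (all of step 3 and (y of bottle0 in the frame of crate between -0.123 and -0.105 m or y of bottle0 in the frame of crate between -0.066 and -0.048 m or y of bottle0 in the frame of crate between -0.009 and 0.009 m or y of bottle0 in the frame of crate between 0.048 and 0.066 m or y of bottle0 in the frame of crate between 0.105 and 0.123 m) and x of bottle0 in the frame of crate between -0.009 and 0.009 m and z of each of bottle0, bottle1, bottle2, bottle3, tin0, tin1, tin2, tin3, tin4 in the frame of crate below 0.01 m and angle between each of bottle0, bottle1, bottle2, bottle3's own z axis and vertical below 0.12 rad and value of joint each of cap0, cap1, cap2, cap3 below 0.002 m and (y of bottle1 in the frame of crate between -0.123 and -0.105 m or y of bottle1 in the frame of crate between -0.066 and -0.048 m or y of bottle1 in the frame of crate between -0.009 and 0.009 m or y of bottle1 in the frame of crate between 0.048 and 0.066 m or y of bottle1 in the frame of crate between 0.105 and 0.123 m) and x of bottle1 in the frame of crate between -0.009 and 0.009 m and (y of bottle2 in the frame of crate between -0.123 and -0.105 m or y of bottle2 in the frame of crate between -0.066 and -0.048 m or y of bottle2 in the frame of crate between -0.009 and 0.009 m or y of bottle2 in the frame of crate between 0.048 and 0.066 m or y of bottle2 in the frame of crate between 0.105 and 0.123 m) and x of bottle2 in the frame of crate between -0.009 and 0.009 m and (y of bottle3 in the frame of crate between -0.123 and -0.105 m or y of bottle3 in the frame of crate between -0.066 and -0.048 m or y of bottle3 in the frame of crate between -0.009 and 0.009 m or y of bottle3 in the frame of crate between 0.048 and 0.066 m or y of bottle3 in the frame of crate between 0.105 and 0.123 m) and x of bottle3 in the frame of crate between -0.009 and 0.009 m and linear speed of each of bottle0, bottle1, bottle2, bottle3 below 0.02 m/s and y of tin0 in the frame of crate between -0.123 and -0.105 m and x of tin0 in the frame of crate between -0.009 and 0.009 m and y of tin1 in the frame of crate between -0.066 and -0.048 m and x of tin1 in the frame of crate between -0.009 and 0.009 m and y of tin2 in the frame of crate between -0.009 and 0.009 m and x of tin2 in the frame of crate between -0.009 and 0.009 m and y of tin3 in the frame of crate between 0.048 and 0.066 m and x of tin3 in the frame of crate between -0.009 and 0.009 m and y of tin4 in the frame of crate between 0.105 and 0.123 m and x of tin4 in the frame of crate between -0.009 and 0.009 m); the robot touches nothing.
It fails at once if a bystander (hammer, plant pot, jar) is moved more than 30 mm (distance of any of hammer, planter, jar from where it was at the start of the episode above 0.03 m).
It fails at once if the tin is moved more than 30 mm (distance of any of tin0, tin1, tin2, tin3, tin4 from where it was at the start of the episode above 0.03 m).
Of bottle0, bottle1, bottle2, bottle3 only 3 to 4 are there at a start; the rules pass over those that are not, and their reading is None.
Of tin0, tin1, tin2, tin3, tin4 only 1 to 1 are there at a start; the rules pass over those that are not, and their reading is None.
At some moment in a run one of bottle0, bottle1, bottle2, bottle3 may be knocked a few centimetres aside while the robot is not near it.
It also fails if it takes over 210 s, if anything falls off the work surface, if the arm or the gripper's body presses on something with over 40 N, if the wrist force passes 120 N, or if a joint passes its speed limit or range.

## Working session

There is one attempt and no reset: what is moved stays moved. The work goes in short steps, Python scripts to look and compute and a shell command to move; the robot and the scene stay as the last step left them, time stands still between calls to the robot, and variables do not carry over. Pictures are saved under pics/ and viewed, at most 18 in all, crops included, and the job is handed in when it is done.

```bash
ls; mkdir -p pics
cat > h.py <<'E'
import numpy as np, cv2
from station import r
def cap(n,save=None):
    c=r.capture(n)
    if save: cv2.imwrite('pics/'+save+'.png',c['pixels'][:,:,::-1])
    return c
def ray(c,u,v):
    f=240/np.tan(np.radians(c['fovy'])/2)
    d=np.array([(u-c['cx'])/f,(v-c['cy'])/f]); s=d.copy()
    for _ in range(20): s=d/(1+c['k1']*(s@s))
    w=np.array(c['orientation'])@np.array([s[0],s[1],1.]); return np.array(c['origin']),w
def onz(c,u,v,z):
    o,w=ray(c,u,v); return o+w*(z-o[2])/w[2]
def proj(c,p):
    q=np.array(c['orientation']).T@(np.array(p)-np.array(c['origin'])); s=q[:2]/q[2]
    f=240/np.tan(np.radians(c['fovy'])/2)
    s=s*(1+c['k1']*(s@s)); return s*f+[c['cx'],c['cy']]
E
python3 - <<'E'
from h import *
for n in('scene','top'):
    c=cap(n,n+'0'); print(n,c['fovy'],c['cx'],c['cy'],c['k1'],np.round(c['origin'],3),np.round(c['orientation'],3).tolist())
s=r.sense(); print(s['time_s'],s['tcp_pos'],np.round(s['ee_rot'],3).tolist(),s['gripper_width'],r.tip_extent,s['wrist_force'])
E
```

```text
pics
scene 46.46161225641947 315.3632376820847 236.12549045135341 0.05793230303291014 [ 1.274 -0.673  0.76 ] [[0.739, 0.367, -0.564], [0.673, -0.409, 0.616], [-0.005, -0.835, -0.55]]
top 57.62780186587845 313.7494750869009 236.73870020904667 0.02709562126171807 [0.429 0.066 1.265] [[0.004, -0.989, 0.148], [-1.0, -0.005, -0.005], [0.006, -0.148, -0.989]]
0.1 [0.20163282 0.59100439 0.22955541] [[0.946, -0.323, -0.001], [-0.323, -0.946, -0.002], [0.0, 0.002, -1.0]] 1.0030972994966518 0.008 [-0.02864756  0.54391737 -0.12371108]
```

View pics/top0.png

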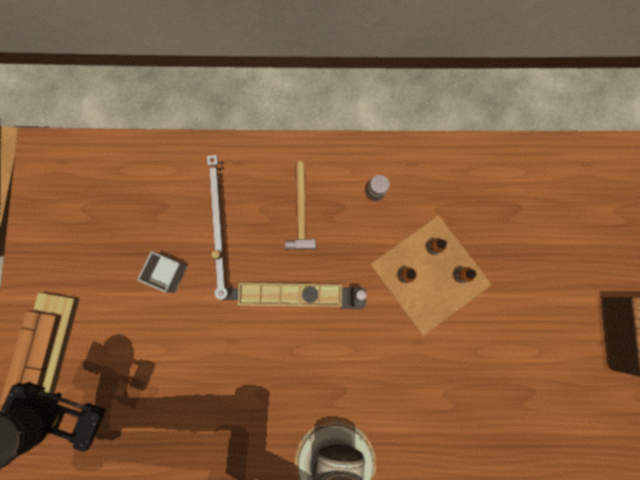

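View pics/scene0.png

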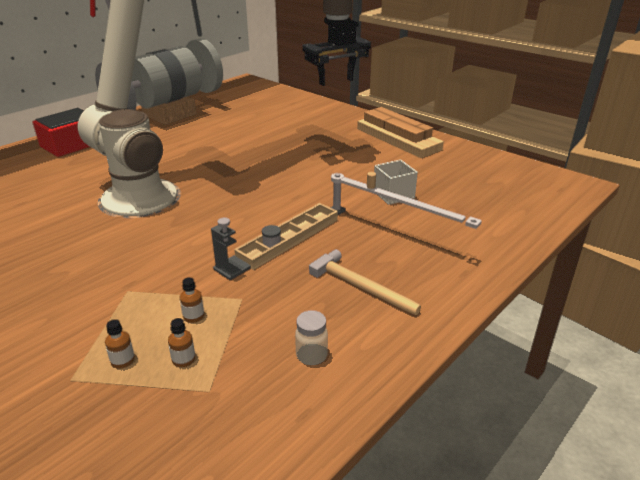

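The top view shows three upright bottles near (437,244), (408,274) and (465,274). The crate runs along columns 238–343, with its tin at (310,294). The pivot is at (221,293), the pin at (360,296), and the bar is swung out and ends at (212,160). The hammer lies at (300,200), the jar at (378,186) and the pot at (160,271). Next I'll zoom in to measure.

Run:
```python
from h import *
a=cv2.imread('pics/top0.png');b=cv2.imread('pics/scene0.png')
A=cv2.resize(a[225:315,200:500],(800,240),interpolation=cv2.INTER_CUBIC)
B=cv2.resize(b[200:380,90:360],(540,360),interpolation=cv2.INTER_CUBIC)
C=np.zeros((600,800,3),np.uint8);C[:240]=A;C[240:,:540]=B
cv2.imwrite('pics/z1.png',C)
c=r.capture('top')
for n,u,v,z in [('pivot',221,293,.110),('pin',360.5,296,.142),('barend',212,160,.104),('knob',215.5,254.5,.142),('tin',310,294.5,.053),('c1',238,284,.028),('c2',342,286,.028),('c3',238,305,.028),('c4',342,307,.028),('jar',379,184,.085),('hh',300,244,.02)]:
    print(n,np.round(onz(c,u,v,z),4))
# dark mask caps & neck
for n in('top','scene'):
    c=r.capture(n);p=c['pixels'].astype(int);m=((p.max(2)<45)).astype(np.uint8)
    k,l,st,ce=cv2.connectedComponentsWithStats(m)
    for i in range(1,k):
        if 20<st[i][4]<800: print(n,st[i],np.round(ce[i],1))
```

```text
pivot [0.4519 0.3026 0.11  ]
pin [ 0.445  -0.0595  0.142 ]
barend [0.8153 0.3413 0.104 ]
knob [0.5497 0.3138 0.142 ]
tin [0.4497 0.0696 0.053 ]
c1 [0.4787 0.2726 0.028 ]
c2 [ 0.4743 -0.0204  0.028 ]
c3 [0.4204 0.2708 0.028 ]
c4 [ 0.4159 -0.02    0.028 ]
jar [ 0.7552 -0.121   0.085 ]
hh [0.5942 0.0993 0.02  ]
top [554  58  11   6  25] [559.4  59.3]
top [614  58  26   9  60] [628.6  63. ]
top [538  62  14   5  35] [544.1  64.2]
top [438 241   7   6  34] [440.8 243.5]
top [467 271   8   6  38] [470.1 273.5]
top [319 444  43  16 427] [338.9 451.1]
top [  3 457  12   8  26] [  8.  460.6]
scene [613  16   6  11  24] [615.2  20.8]
scene [169  82  17  20 162] [177.6  92.3]
scene [153 152   8  13  29] [156.9 158.1]
scene [183 278  12  13 119] [188.4 284.4]
scene [172 319  13  15 156] [177.5 326.2]
scene [108 321  14  14 159] [113.7 327.5]
```

View pics/z1.png

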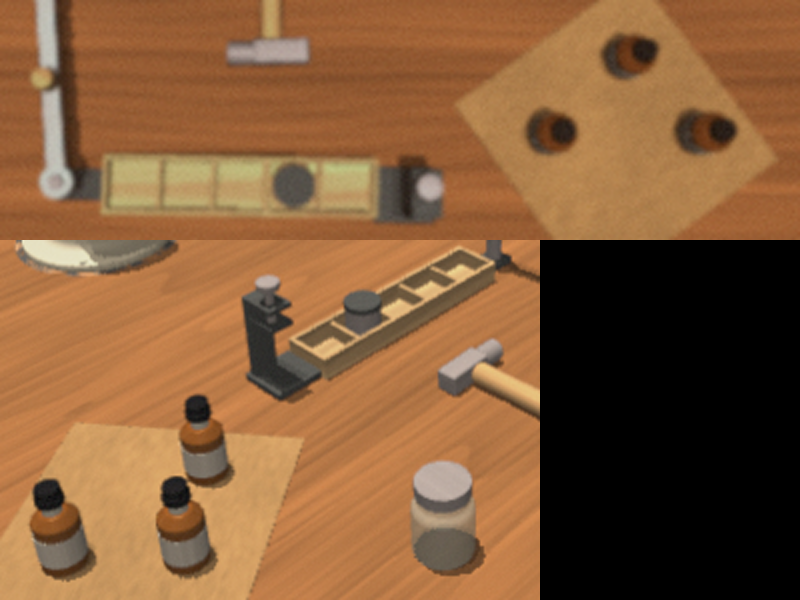

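The zoom confirms three upright bottles with black caps on the sheet. The tin is in cell 1, the second cell from the fork, and cells 0, 2, 3 and 4 are free. Next I'll triangulate the caps.

```bash
cat >> h.py <<'E'
def comps(c,box,thr=50):
    u0,u1,v0,v1=box;p=c['pixels'][v0:v1,u0:u1].astype(int);m=(p.max(2)<thr).astype(np.uint8)
    k,l,st,ce=cv2.connectedComponentsWithStats(m)
    return [(ce[i]+[u0,v0],st[i][4],st[i][:4]+[u0,v0,0,0]) for i in range(1,k) if st[i][4]>15]
def tri(c1,p1,c2,p2):
    o1,d1=ray(c1,*p1);o2,d2=ray(c2,*p2);A=np.stack([d1,-d2],1);t=np.linalg.lstsq(A,o2-o1,rcond=None)[0]
    a,b=o1+t[0]*d1,o2+t[1]*d2; return (a+b)/2,np.linalg.norm(a-b)
def bottles(tb=(370,500,210,340),sb=(90,250,270,380)):
    ct,cs=r.capture('top'),r.capture('scene')
    T=comps(ct,tb,58);S=comps(cs,sb,50)
    for t in T:
        print('top',np.round(t[0],1),t[1:],'plane.089',np.round(onz(ct,*t[0],.087)[:2],4))
        for s in S:
            p,e=tri(ct,t[0],cs,s[0])
            if e<.012 and .05<p[2]<.12: print('   ',np.round(s[0],1),s[1],np.round(p,4),round(e,4), 'ring@cap', np.round(s[2],0))
E
python3 - <<'E'
from h import *
bottles()
# silhouettes of bottles in scene: amber/label base via ray at bottle underside
E
```

```text
top [441.1 243.6] (np.int32(48), array([437, 240,   9,   8])) plane.089 [ 0.5882 -0.2866]
    [177.5 326.2] 158 [ 0.5894 -0.2888  0.0792] 0.0003 ring@cap [172 319  13  15]
top [410.5 273.5] (np.int32(52), array([407, 270,   8,   8])) plane.089 [ 0.5066 -0.2011]
    [188.3 284.4] 125 [ 0.5069 -0.2031  0.0794] 0.0007 ring@cap [183 278  12  13]
top [470.2 273.5] (np.int32(51), array([467, 270,   8,   8])) plane.089 [ 0.5077 -0.3615]
    [113.7 327.5] 164 [ 0.5081 -0.3647  0.0787] 0.0005 ring@cap [107 321  15  14]
```

```bash
python3 -m jog '1 19 -50 0 -4.5;1 19 -50 0 -4.5;1 19 -50 0 -4.5;1 19 -50 0 -4.5;1 19 -50 0 -4.5'; python3 -m jog '1 19 -50 0 -4.5;1 19 -50 0 -4.5;1 19 -50 0 -4.5;1 19 -50 0 -4.5;1 19 -50 0 -4.5'; python3 -c "
from h import *
s=r.sense();print(s['tcp_pos'],np.round(s['ee_rot'],3).tolist(),s['joints'])"
```

```text
time_s: 0.98
tcp_pos: [0.2971, 0.3399, 0.2308]
ee_rot: [[0.749, -0.662, 0.0], [-0.662, -0.749, 0.0], [-0.0, -0.001, -1.0]]
wrist_force: [0.8, 0.5, 0.0]
gripper_width: 1.001
gripper_force: 0.0
time_s: 1.6
tcp_pos: [0.3922, 0.0899, 0.231]
ee_rot: [[0.439, -0.898, 0.001], [-0.898, -0.439, 0.001], [-0.0, -0.002, -1.0]]
wrist_force: [0.0, 0.7, -0.6]
gripper_width: 1.0
gripper_force: 0.0
[0.39217183 0.08994561 0.23104399] [[0.439, -0.898, 0.001], [-0.898, -0.439, 0.001], [-0.0, -0.002, -1.0]] [ 3.63242072e+01 -4.79870206e-01 -2.81682288e+01  8.07054771e-03
 -6.22222416e+01 -1.02781457e+01]
```

```bash
python3 -m jog '1 19 -49 0 -4.5;1 19 -49 0 -4.5;1 19 -49 0 -4.5;1 19 -49 0 -4.5;1 19 -49 0 -4.5';python3 -m jog '1 20 -48 0 -4.5;1 0 0 -50 0;1 0 0 -50 0;1 0 0 0 0'; python3 -c "
from h import *
cap('scene','s1')
s=r.sense();print(s['tcp_pos'],np.round(s['ee_rot'],3).tolist(),s['joints'])
bottles()"
```

```text
time_s: 2.22
tcp_pos: [0.4873, -0.1553, 0.2308]
ee_rot: [[0.061, -0.998, 0.001], [-0.998, -0.061, -0.0], [0.0, -0.001, -1.0]]
wrist_force: [0.7, 0.7, -0.1]
gripper_width: 0.998
gripper_force: 0.0
time_s: 2.72
tcp_pos: [0.5038, -0.2013, 0.1271]
ee_rot: [[-0.016, -1.0, -0.009], [-1.0, 0.016, 0.001], [-0.001, 0.009, -1.0]]
wrist_force: [-0.3, 0.7, 1.1]
gripper_width: 1.0
gripper_force: 0.0
[ 0.50633432 -0.20168278  0.13009159] [[-0.014, -1.0, -0.003], [-1.0, 0.014, -0.0], [0.0, 0.003, -1.0]] [-4.64759809e+00  1.98990999e+01 -1.87304767e+01  4.73082894e-02
 -5.15341248e+01  3.80560708e+00]
top [422.7 235.1] (np.int32(177), array([406, 232,  32,   8])) plane.089 [ 0.6114 -0.2375]
top [422.6 298.3] (np.int32(514), array([406, 281,  34,  29])) plane.089 [ 0.4406 -0.2314]
```

View pics/s1.png

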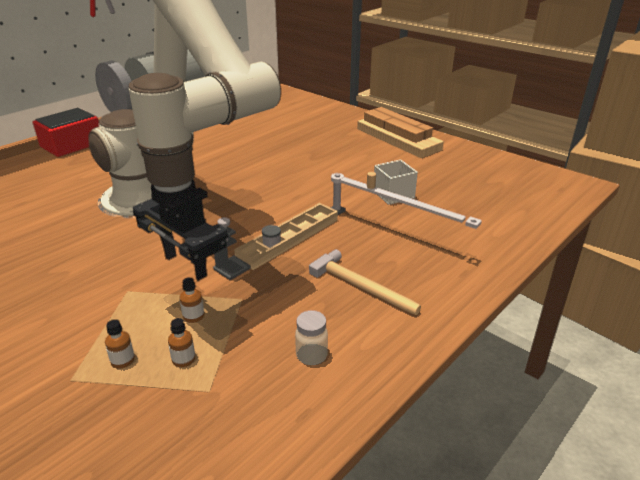

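The bottle at (190,300) hasn't moved, the gripper is above it, and the other two bottles are clear.

```bash
python3 -m jog '1 0 -1 -35 0;1 0 0 -35 0;1 0 0 -25 0;0 0 0 0 0;0 0 0 0 0';python3 -m jog '0 0 0 0 0;0 0 0 0 0;0 0 0 0 0'; python3 -m jog '0 0 0 60 0;0 0 0 60 0;0 0 0 50 0;0 0 0 0 0'
```

```text
time_s: 3.5
tcp_pos: [0.5088, -0.2027, 0.0379]
ee_rot: [[-0.014, -1.0, 0.005], [-1.0, 0.014, -0.001], [0.001, -0.005, -1.0]]
wrist_force: [0.0, 0.6, -0.1]
gripper_width: 0.855
gripper_force: 0.0
time_s: 3.88
tcp_pos: [0.507, -0.2025, 0.0361]
ee_rot: [[-0.015, -1.0, 0.001], [-1.0, 0.015, -0.0], [0.0, -0.001, -1.0]]
wrist_force: [-0.1, 0.9, -0.3]
gripper_width: 0.517
gripper_force: 0.0
time_s: 4.38
tcp_pos: [0.5091, -0.203, 0.2103]
ee_rot: [[-0.014, -1.0, 0.01], [-1.0, 0.014, -0.002], [0.002, -0.01, -1.0]]
wrist_force: [-0.3, 0.6, -2.3]
gripper_width: 0.489
gripper_force: 30.0
```

```bash
python3 -m jog '0 -7 48 0 0;0 -7 48 0 0;0 -7 48 0 0;0 -7 48 0 0;0 -7 48 0 0';python3 -m jog '0 -7 48 0 0;0 -7 48 0 0;0 -8 49 0 0;0 0 0 0 0;0 0 0 0 0'
python3 - <<'E'
from h import *
s=r.sense();print(s['tcp_pos'],s['wrist_force'])
a=cap('scene','s2')['pixels'];b=cap('top')['pixels']
C=np.hstack([cv2.resize(x,(400,500),interpolation=cv2.INTER_CUBIC) for x in (a[130:280,210:330],b[230:330,200:280])])
cv2.imwrite('pics/z2.png',C[:,:,::-1])
E
```

```text
time_s: 5.0
tcp_pos: [0.4703, 0.0387, 0.2041]
ee_rot: [[-0.015, -1.0, -0.003], [-1.0, 0.015, -0.001], [0.001, 0.003, -1.0]]
wrist_force: [0.6, 0.5, -1.3]
gripper_width: 0.491
gripper_force: 30.0
time_s: 5.62
tcp_pos: [0.4489, 0.182, 0.2043]
ee_rot: [[-0.014, -1.0, -0.003], [-1.0, 0.014, -0.002], [0.002, 0.003, -1.0]]
wrist_force: [-0.2, -0.3, -1.4]
gripper_width: 0.487
gripper_force: 30.0
[0.44890808 0.18204087 0.20426982] [-0.23830355 -0.26797372 -1.41923684]
```

View pics/z2.png

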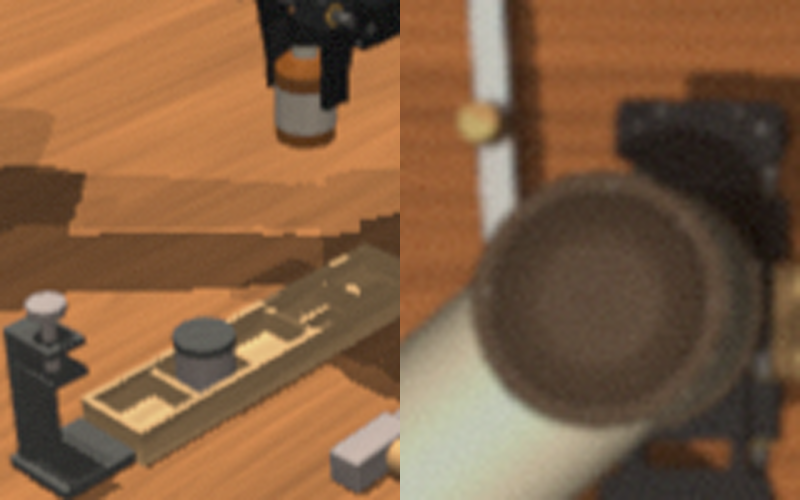

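The bottle hangs upright in the jaws above cell 3 at about (305,100) in the left crop, and the pin is raised at the fork.

```bash
python3 -m jog '0 0 1 -50 0;0 0 0 -45 0;0 0 0 -40 0;0 0 0 -15 0;0 0 0 0 0';python3 -m jog '0 0 0 -5 0;0 0 0 -3 0;0 0 0 -3 0;0 0 0 0 0'
```

```text
time_s: 6.35
tcp_pos: [0.4494, 0.182, 0.0544]
ee_rot: [[-0.017, -1.0, -0.003], [-1.0, 0.017, -0.002], [0.002, 0.003, -1.0]]
wrist_force: [0.0, -0.4, -0.8]
gripper_width: 0.49
gripper_force: 30.0
time_s: 6.85
tcp_pos: [0.45, 0.1837, 0.045]
ee_rot: [[-0.014, -1.0, 0.001], [-1.0, 0.014, 0.0], [-0.0, -0.001, -1.0]]
wrist_force: [0.1, -0.2, 1.3]
gripper_width: 0.488
gripper_force: 30.0
```

```bash
python3 -m jog '0 0 0 -2 0;0 0 0 0 0;0.75 0 0 0 0;0.75 0 0 0 0;0.75 0 0 0 0';python3 -m jog '0.75 0 0 30 0;0.75 0 0 50 0;0.2 0 0 0 0;0 0 0 0 0;0 0 0 0 0'; python3 -m jog '0 0 0 0 0;0 0 0 0 0';python3 -c "
from h import *
a=cap('scene','s3')['pixels'];cv2.imwrite('pics/z3.png',cv2.resize(a[130:290,210:370],(600,600),interpolation=cv2.INTER_CUBIC)[:,:,::-1])"
```

```text
time_s: 7.48
tcp_pos: [0.4498, 0.1835, 0.0424]
ee_rot: [[-0.015, -1.0, -0.0], [-1.0, 0.015, -0.0], [0.0, 0.0, -1.0]]
wrist_force: [0.0, -0.2, 0.3]
gripper_width: 0.714
gripper_force: 0.0
time_s: 8.1
tcp_pos: [0.449, 0.1829, 0.1212]
ee_rot: [[-0.015, -1.0, -0.002], [-1.0, 0.015, -0.002], [0.002, 0.002, -1.0]]
wrist_force: [-0.3, 0.0, 0.2]
gripper_width: 0.493
gripper_force: 0.0
time_s: 8.35
tcp_pos: [0.4496, 0.1834, 0.1219]
ee_rot: [[-0.015, -1.0, -0.001], [-1.0, 0.015, -0.001], [0.001, 0.001, -1.0]]
wrist_force: [0.4, 0.2, 0.3]
gripper_width: 0.267
gripper_force: 0.0
```

View pics/z3.png

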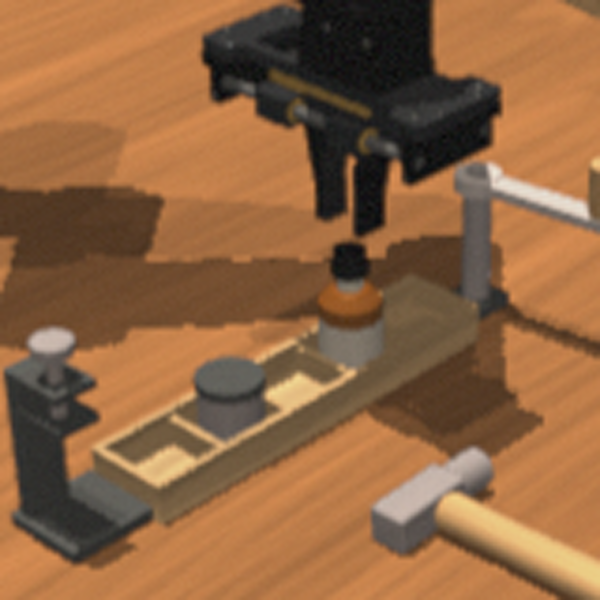

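The bottle stands upright in cell 3 with its cap at (350,262). Now I'll press the cap with the fingers shut.

```bash
python3 -m jog '0 0 0 -8 0;0 0 0 0 0;0 0 0 -4 0;0 0 0 -3 0;0 0 0 0 0';python3 -m jog '0 0 0 -3 0;0 0 0 -3 0;0 0 0 -3 0;0 0 0 0 0';python3 -m jog '0 0 0 -2 0;0 0 0 0 0'
```

```text
time_s: 9.02
tcp_pos: [0.4496, 0.1834, 0.1073]
ee_rot: [[-0.015, -1.0, -0.001], [-1.0, 0.015, -0.0], [0.0, 0.0, -1.0]]
wrist_force: [-0.1, 0.3, 0.7]
gripper_width: 0.004
gripper_force: 0.0
time_s: 9.52
tcp_pos: [0.45, 0.1836, 0.0985]
ee_rot: [[-0.015, -1.0, 0.0], [-1.0, 0.015, 0.0], [-0.0, -0.0, -1.0]]
wrist_force: [0.3, 0.3, 1.7]
gripper_width: 0.003
gripper_force: 0.7
time_s: 9.78
tcp_pos: [0.4502, 0.1837, 0.0974]
ee_rot: [[-0.014, -1.0, 0.001], [-1.0, 0.014, 0.0], [-0.0, -0.001, -1.0]]
wrist_force: [-1.5, 0.3, 8.3]
gripper_width: 0.005
gripper_force: 3.9
```

```bash
python3 -m jog '0 0 0 -2 0;0 0 0 0 0';python3 -m jog '0 0 0 -2 0;0 0 0 0 0'
```

```text
time_s: 10.02
tcp_pos: [0.4511, 0.184, 0.0974]
ee_rot: [[-0.013, -1.0, 0.003], [-1.0, 0.013, 0.001], [-0.001, -0.003, -1.0]]
wrist_force: [-3.4, -1.5, 19.0]
gripper_width: 0.007
gripper_force: 9.5
time_s: 10.28
tcp_pos: [0.4521, 0.1845, 0.0974]
ee_rot: [[-0.012, -1.0, 0.006], [-1.0, 0.012, 0.002], [-0.002, -0.006, -1.0]]
wrist_force: [-5.7, -2.3, 29.7]
gripper_width: 0.007
gripper_force: 15.1
```

```bash
python3 -m jog '0 0 0 55 0;1 0 0 55 0;1 0 0 0 0;1 0 0 0 0'; python3 -c "
from h import *
bottles()
bottles((200,380,250,330),(210,340,150,290))"
```

```text
time_s: 10.78
tcp_pos: [0.449, 0.1831, 0.2017]
ee_rot: [[-0.015, -1.0, -0.002], [-1.0, 0.015, -0.0], [0.0, 0.002, -1.0]]
wrist_force: [0.0, 1.3, -0.5]
gripper_width: 0.262
gripper_force: 0.0
top [441.1 243.6] (np.int32(48), array([437, 240,   9,   8])) plane.089 [ 0.5882 -0.2866]
    [177.5 326.2] 158 [ 0.5894 -0.2888  0.0792] 0.0003 ring@cap [172 319  13  15]
top [470.3 273.4] (np.int32(53), array([467, 270,   8,   8])) plane.089 [ 0.5077 -0.3617]
    [113.8 327.5] 162 [ 0.5082 -0.3648  0.0788] 0.0002 ring@cap [107 321  15  14]
top [263.3 264.8] (np.int32(699), array([243, 251,  35,  49])) plane.089 [0.5283 0.1961]
top [351.8 296.1] (np.int32(74), array([350, 288,   5,  18])) plane.089 [ 0.4454 -0.0424]
top [260.4 320.3] (np.int32(348), array([240, 303,  36,  27])) plane.089 [0.3811 0.2006]
```

```bash
python3 -m jog '1 15.5 -52 0 0;1 15.5 -52 0 0;1 15.5 -52 0 0;1 15.5 -52 0 0;1 15.5 -52 0 0';python3 -m jog '1 15.5 -52 0 0;1 15.5 -52 0 0;1 15.5 -52 0 0;1 16 -55 0 0;1 0 0 0 0'; python3 -m jog '1 0 0 -40 0;1 0 0 -30 0;1 0 0 0 0'; python3 -c "
from h import *
print(r.sense()['tcp_pos'])
print(comps(cap('scene','s4'),(90,250,270,380)))"
```

```text
time_s: 11.6
tcp_pos: [0.5273, -0.0782, 0.2015]
ee_rot: [[-0.014, -1.0, -0.002], [-1.0, 0.014, -0.0], [0.0, 0.002, -1.0]]
wrist_force: [0.7, 0.3, 0.1]
gripper_width: 0.971
gripper_force: 0.0
time_s: 12.22
tcp_pos: [0.5895, -0.2908, 0.1996]
ee_rot: [[-0.02, -1.0, -0.004], [-1.0, 0.02, 0.001], [-0.0, 0.004, -1.0]]
wrist_force: [-1.0, 1.3, -0.4]
gripper_width: 0.999
gripper_force: 0.0
time_s: 12.6
tcp_pos: [0.5875, -0.286, 0.129]
ee_rot: [[-0.014, -1.0, -0.008], [-1.0, 0.014, 0.002], [-0.002, 0.008, -1.0]]
wrist_force: [0.4, 0.4, 0.3]
gripper_width: 1.004
gripper_force: 0.0
[ 0.58754606 -0.28599041  0.12900453]
[(array([177.95967742, 273.46236559]), np.int32(372), array([149, 270,  58,  10])), (array([194.02259332, 293.76031434]), np.int32(1018), array([167, 270,  55,  53])), (array([156.08928571, 288.04166667]), np.int32(168), array([148, 276,  17,  22])), (array([177.59259259, 326.19753086]), np.int32(162), array([171, 319,  14,  15])), (array([113.7875, 327.5375]), np.int32(160), array([108, 321,  14,  14]))]
```

Neither bottle has moved. I'll descend, grip and lift.

```bash
python3 -m jog '1 0 -1 -40 0;1 0 0 -35 0;1 0 0 -20 0;0 0 0 0 0;0 0 0 0 0';python3 -m jog '0 0 0 0 0;0 0 0 0 0;0 0 0 0 0;0 0 0 0 0;0 0 0 0 0'; python3 -m jog '0 0 0 60 0;0 0 0 60 0;0 0 0 50 0;0 0 0 0 0'
```

```text
time_s: 13.28
tcp_pos: [0.5914, -0.2887, 0.0398]
ee_rot: [[-0.014, -1.0, 0.004], [-1.0, 0.014, -0.001], [0.001, -0.004, -1.0]]
wrist_force: [0.7, -0.2, 0.0]
gripper_width: 0.851
gripper_force: 0.0
time_s: 13.9
tcp_pos: [0.59, -0.2886, 0.038]
ee_rot: [[-0.015, -1.0, 0.0], [-1.0, 0.015, -0.0], [0.0, -0.001, -1.0]]
wrist_force: [-0.0, 0.1, 2.6]
gripper_width: 0.484
gripper_force: 30.0
time_s: 14.4
tcp_pos: [0.592, -0.2893, 0.2129]
ee_rot: [[-0.014, -1.0, 0.01], [-1.0, 0.014, -0.003], [0.003, -0.01, -1.0]]
wrist_force: [-0.4, 0.2, -1.6]
gripper_width: 0.492
gripper_force: 30.0
```

```bash
python3 -m jog '0 -17.5 52 0 0;0 -17.5 52 0 0;0 -17.5 52 0 0;0 -17.5 52 0 0;0 -17.5 52 0 0';python3 -m jog '0 -17.5 52 0 0;0 -17.5 52 0 0;0 -19.5 51 0 0;0 0 0 0 0;0 0 0 0 0'; python3 -m jog '0 0 0 -50 0;0 0 0 -45 0;0 0 0 0 0'
```

```text
time_s: 15.02
tcp_pos: [0.5005, -0.0271, 0.2059]
ee_rot: [[-0.015, -1.0, -0.003], [-1.0, 0.015, -0.0], [0.0, 0.003, -1.0]]
wrist_force: [1.2, 0.5, -0.8]
gripper_width: 0.49
gripper_force: 30.0
time_s: 15.65
tcp_pos: [0.4471, 0.1262, 0.2065]
ee_rot: [[-0.014, -1.0, -0.002], [-1.0, 0.014, -0.001], [0.001, 0.002, -1.0]]
wrist_force: [-0.1, -0.5, -1.3]
gripper_width: 0.489
gripper_force: 30.0
time_s: 16.02
tcp_pos: [0.4456, 0.1236, 0.1094]
ee_rot: [[-0.018, -1.0, -0.008], [-1.0, 0.018, -0.005], [0.005, 0.008, -1.0]]
wrist_force: [-0.1, 1.0, -1.1]
gripper_width: 0.487
gripper_force: 30.0
```

```bash
python3 -m jog '0 0 0 -35 0;0 0 0 -20 0;0 0 0 -6 0;0 0 0 -5 0;0 0 0 0 0';python3 -m jog '0 0 0 -3 0;0 0 0 0 0'
```

```text
time_s: 16.65
tcp_pos: [0.4484, 0.1267, 0.0473]
ee_rot: [[-0.015, -1.0, 0.001], [-1.0, 0.015, 0.001], [-0.001, -0.001, -1.0]]
wrist_force: [0.4, 0.0, -0.9]
gripper_width: 0.491
gripper_force: 30.0
time_s: 16.9
tcp_pos: [0.4478, 0.1266, 0.0438]
ee_rot: [[-0.015, -1.0, 0.0], [-1.0, 0.015, 0.0], [-0.0, -0.0, -1.0]]
wrist_force: [0.5, -0.1, -1.7]
gripper_width: 0.493
gripper_force: 30.0
```

```bash
python3 -m jog '0 0 0 -2 0;0 0 0 0 0';python3 -m jog '0 0 0 -1 0;0 0 0 0 0;0.75 0 0 0 0;0.75 0 0 0 0;0.75 0 0 0 0';python3 -m jog '0.75 0 0 30 0;0.75 0 0 50 0;0.2 0 0 0 0;0 0 0 0 0;0 0 0 0 0'; python3 -m jog '0 0 0 0 0;0 0 0 0 0;0 0 0 0 0;0 0 0 0 0';python3 -c "
from h import *
a=cap('scene','s5')['pixels'];cv2.imwrite('pics/z5.png',cv2.resize(a[130:290,210:370],(600,600),interpolation=cv2.INTER_CUBIC)[:,:,::-1])"
```

```text
time_s: 17.15
tcp_pos: [0.448, 0.1267, 0.0429]
ee_rot: [[-0.014, -1.0, 0.001], [-1.0, 0.014, 0.0], [-0.0, -0.001, -1.0]]
wrist_force: [-3.9, 0.2, 9.5]
gripper_width: 0.488
gripper_force: 30.0
time_s: 17.77
tcp_pos: [0.4478, 0.1265, 0.0404]
ee_rot: [[-0.015, -1.0, -0.0], [-1.0, 0.015, -0.0], [0.0, 0.0, -1.0]]
wrist_force: [-0.0, -0.1, -0.3]
gripper_width: 0.717
gripper_force: 0.0
time_s: 18.4
tcp_pos: [0.447, 0.126, 0.1193]
ee_rot: [[-0.015, -1.0, -0.003], [-1.0, 0.015, -0.002], [0.002, 0.002, -1.0]]
wrist_force: [0.3, -0.6, -0.2]
gripper_width: 0.499
gripper_force: 0.0
time_s: 18.9
tcp_pos: [0.4478, 0.1265, 0.1205]
ee_rot: [[-0.015, -1.0, -0.0], [-1.0, 0.015, -0.0], [0.0, 0.0, -1.0]]
wrist_force: [0.5, 0.4, 0.5]
gripper_width: 0.052
gripper_force: 0.0
```

View pics/z5.png

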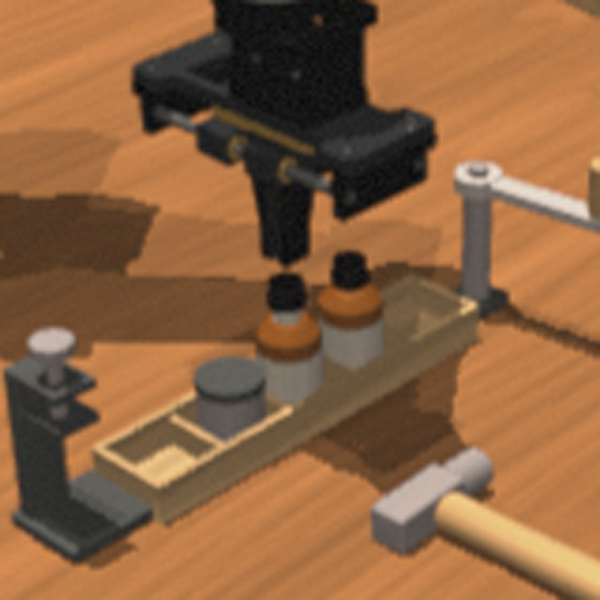

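Both bottles stand upright, in cells 2 and 3. The new cap at (287,295) still shows white neck, so it is raised, while the pressed one shows none. Next I'll press the new one.

```bash
python3 -m jog '0 0 0 -10 0;0 0 0 -3 0;0 0 0 -3 0;0 0 0 -3 0;0 0 0 -2 0';python3 -m jog '0 0 0 -3 0;0 0 0 -2 0;0 0 0 0 0';python3 -m jog '0 0 0 -2 0;0 0 0 0 0'
```

```text
time_s: 19.58
tcp_pos: [0.4479, 0.1265, 0.0997]
ee_rot: [[-0.014, -1.0, 0.0], [-1.0, 0.014, -0.0], [0.0, -0.0, -1.0]]
wrist_force: [-0.9, -0.8, 4.8]
gripper_width: 0.005
gripper_force: 2.0
time_s: 19.95
tcp_pos: [0.4493, 0.1269, 0.0975]
ee_rot: [[-0.013, -1.0, 0.004], [-1.0, 0.013, 0.0], [-0.0, -0.004, -1.0]]
wrist_force: [-4.6, -1.2, 20.8]
gripper_width: 0.004
gripper_force: 10.7
time_s: 20.2
tcp_pos: [0.4504, 0.1273, 0.0975]
ee_rot: [[-0.012, -1.0, 0.006], [-1.0, 0.012, 0.001], [-0.001, -0.006, -1.0]]
wrist_force: [-7.0, -1.7, 32.8]
gripper_width: 0.003
gripper_force: 16.6
```

```bash
python3 -m jog '0 0 0 55 0;1 0 0 55 0;1 6.5 -54.5 0 0;1 6.5 -54.5 0 0;1 6.5 -54.5 0 0';python3 -m jog '1 6.5 -54.5 0 0;1 6.5 -54.5 0 0;1 6.5 -54.5 0 0;1 0 0 0 0'; python3 -c "
from h import *
print(r.sense()['tcp_pos'])
bottles()
bottles((200,340,250,330),(230,340,190,290))"
```

```text
time_s: 20.82
tcp_pos: [0.4673, -0.0382, 0.2023]
ee_rot: [[-0.014, -1.0, 0.001], [-1.0, 0.014, 0.001], [-0.001, -0.001, -1.0]]
wrist_force: [1.4, 1.2, -0.6]
gripper_width: 0.377
gripper_force: 0.0
time_s: 21.32
tcp_pos: [0.4866, -0.2035, 0.2013]
ee_rot: [[-0.02, -1.0, -0.001], [-1.0, 0.02, 0.0], [-0.0, 0.001, -1.0]]
wrist_force: [-0.4, 0.2, -1.5]
gripper_width: 0.834
gripper_force: 0.0
[ 0.4866103  -0.20348311  0.20134003]
top [432.8 239.7] (np.int32(228), array([414, 236,  35,   9])) plane.089 [ 0.5989 -0.2645]
top [432.2 306.4] (np.int32(677), array([414, 290,  37,  30])) plane.089 [ 0.4194 -0.2563]
top [336.7 264.9] (np.int32(133), array([334, 250,   6,  33])) plane.089 [ 0.5288 -0.0023]
top [229.3 290.9] (np.int32(17), array([228, 288,   4,   8])) plane.089 [0.458  0.2854]
top [268.4 294.5] (np.int32(53), array([265, 291,   8,   8])) plane.089 [0.4486 0.1807]
    [302.8 202.1] 67 [0.4492 0.182  0.078 ] 0.0012 ring@cap [299 198   9   9]
top [289.2 295.2] (np.int32(51), array([286, 291,   8,   9])) plane.089 [0.4472 0.1252]
    [286.  210.4] 68 [0.4476 0.126  0.0784] 0.0008 ring@cap [282 206   9  10]
```

```bash
python3 -c "
from h import *
c=cap('scene','s6')
print(comps(c,(90,330,280,400),50))
t=cap('top')['pixels']; a=np.hstack([cv2.resize(c['pixels'],(400,300)),cv2.resize(t,(400,300))])
cv2.imwrite('pics/z6.png',a[:,:,::-1])"
```

```text
[(array([113.7037037 , 327.51234568]), np.int32(162), array([107, 321,  15,  14]))]
```

View pics/z6.png

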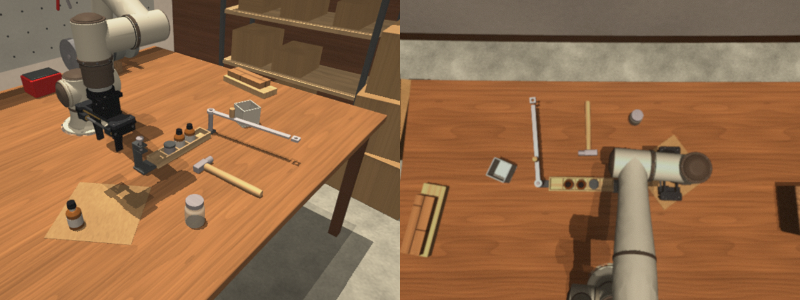

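The third bottle is unmoved at scene pixel (113.7,327.5); only the top view is blocked, by the arm. The two stowed bottles stand in cells 2 and 3.

```bash
python3 -m jog '1 7 -54.5 0 0;1 7 -54.5 0 0;1 7 -54 0 0;1 0 0 -40 0;1 0 0 -30 0';python3 -m jog '1 0 0 0 0;1 0 0 0 0'; python3 -c "
from h import *
print(comps(cap('scene'),(90,330,305,400),50))"
```

```text
time_s: 22.25
tcp_pos: [0.5077, -0.3629, 0.131]
ee_rot: [[-0.015, -1.0, -0.001], [-1.0, 0.015, 0.001], [-0.001, 0.001, -1.0]]
wrist_force: [-0.5, 0.5, 0.2]
gripper_width: 1.001
gripper_force: 0.0
time_s: 22.5
tcp_pos: [0.5091, -0.3633, 0.1342]
ee_rot: [[-0.013, -1.0, 0.002], [-1.0, 0.013, -0.002], [0.002, -0.002, -1.0]]
wrist_force: [0.4, 1.0, 1.1]
gripper_width: 1.002
gripper_force: 0.0
[(array([118.67671233, 319.1260274 ]), np.int32(365), array([107, 305,  24,  30]))]
```

```bash
python3 -m jog '1 0 -1 -40 0;1 0 0 -35 0;1 0 0 -20 0;0 0 0 0 0;0 0 0 0 0';python3 -m jog '0 0 0 0 0;0 0 0 0 0;0 0 0 0 0;0 0 0 0 0;0 0 0 0 0'; python3 -m jog '0 0 0 60 0;0 0 0 60 0;0 0 0 50 0;0 0 0 0 0'
```

```text
time_s: 23.18
tcp_pos: [0.5092, -0.365, 0.0396]
ee_rot: [[-0.014, -1.0, 0.003], [-1.0, 0.014, -0.002], [0.002, -0.003, -1.0]]
wrist_force: [0.1, -0.1, 0.5]
gripper_width: 0.855
gripper_force: 0.0
time_s: 23.8
tcp_pos: [0.5081, -0.3646, 0.038]
ee_rot: [[-0.014, -1.0, 0.001], [-1.0, 0.014, -0.0], [0.0, -0.001, -1.0]]
wrist_force: [-1.1, 0.5, 2.9]
gripper_width: 0.488
gripper_force: 30.0
time_s: 24.3
tcp_pos: [0.5099, -0.3656, 0.2127]
ee_rot: [[-0.014, -1.0, 0.009], [-1.0, 0.014, -0.005], [0.004, -0.009, -1.0]]
wrist_force: [0.5, -0.3, -1.7]
gripper_width: 0.487
gripper_force: 30.0
```

```bash
python3 -m jog '0 -5.5 55 0 0;0 -5.5 55 0 0;0 -5.5 55 0 0;0 -5.5 55 0 0;0 -5.5 55 0 0';python3 -m jog '0 -5.5 55 0 0;0 -5.5 55 0 0;0 -5 55 0 0;0 -5 55 0 0;0 -5 55 0 0'; python3 -m jog '0 -4.5 55 0 0;0 0 0 0 0;0 0 0 0 0;0 0 0 -50 0;0 0 0 -45 0';python3 -m jog '0 0 0 0 0;0 0 0 0 0'
```

```text
time_s: 24.92
tcp_pos: [0.4788, -0.0878, 0.2059]
ee_rot: [[-0.015, -1.0, -0.003], [-1.0, 0.015, 0.0], [-0.0, 0.003, -1.0]]
wrist_force: [1.3, 0.2, -0.6]
gripper_width: 0.486
gripper_force: 30.0
time_s: 25.55
tcp_pos: [0.4529, 0.1868, 0.2061]
ee_rot: [[-0.015, -1.0, -0.002], [-1.0, 0.015, -0.001], [0.001, 0.002, -1.0]]
wrist_force: [1.0, 0.3, -0.4]
gripper_width: 0.49
gripper_force: 30.0
time_s: 26.18
tcp_pos: [0.4495, 0.2388, 0.1113]
ee_rot: [[-0.017, -1.0, -0.0], [-1.0, 0.017, 0.0], [-0.0, 0.0, -1.0]]
wrist_force: [0.6, -0.9, -1.1]
gripper_width: 0.484
gripper_force: 30.0
time_s: 26.42
tcp_pos: [0.451, 0.2404, 0.114]
ee_rot: [[-0.015, -1.0, 0.002], [-1.0, 0.015, 0.001], [-0.001, -0.002, -1.0]]
wrist_force: [-0.3, -0.1, -1.1]
gripper_width: 0.487
gripper_force: 30.0
```

```bash
python3 -m jog '0 -1 -1 -35 0;0 0 0 -20 0;0 0 0 -6 0;0 0 0 -5 0;0 0 0 0 0';python3 -m jog '0 0 0 -3 0;0 0 0 0 0'
```

```text
time_s: 27.05
tcp_pos: [0.4493, 0.24, 0.0474]
ee_rot: [[-0.015, -1.0, 0.001], [-1.0, 0.015, 0.001], [-0.001, -0.001, -1.0]]
wrist_force: [-0.2, 0.7, -1.7]
gripper_width: 0.485
gripper_force: 30.0
time_s: 27.3
tcp_pos: [0.4488, 0.2396, 0.0437]
ee_rot: [[-0.015, -1.0, 0.0], [-1.0, 0.015, 0.0], [-0.0, -0.0, -1.0]]
wrist_force: [0.8, 0.2, -0.7]
gripper_width: 0.488
gripper_force: 30.0
```

```bash
python3 -m jog '0 0 0 -1.5 0;0 0 0 0 0;0.75 0 0 0 0;0.75 0 0 0 0;0.75 0 0 0 0';python3 -m jog '0.75 0 0 30 0;0.75 0 0 50 0;0.2 0 0 0 0;0 0 0 0 0;0 0 0 0 0'; python3 -m jog '0 0 0 0 0;0 0 0 0 0;0 0 0 0 0;0 0 0 0 0';python3 -c "
from h import *
a=cap('scene','s7')['pixels'];cv2.imwrite('pics/z7.png',cv2.resize(a[130:290,210:370],(600,600),interpolation=cv2.INTER_CUBIC)[:,:,::-1])"
```

```text
time_s: 27.92
tcp_pos: [0.4488, 0.2395, 0.0419]
ee_rot: [[-0.015, -1.0, -0.0], [-1.0, 0.015, -0.0], [0.0, 0.0, -1.0]]
wrist_force: [-0.9, -0.7, -0.3]
gripper_width: 0.715
gripper_force: 0.0
time_s: 28.55
tcp_pos: [0.4481, 0.2389, 0.1208]
ee_rot: [[-0.015, -1.0, -0.002], [-1.0, 0.015, -0.002], [0.002, 0.002, -1.0]]
wrist_force: [-0.3, 0.1, -0.3]
gripper_width: 0.493
gripper_force: 0.0
time_s: 29.05
tcp_pos: [0.4488, 0.2395, 0.1219]
ee_rot: [[-0.015, -1.0, -0.0], [-1.0, 0.015, -0.0], [0.0, 0.0, -1.0]]
wrist_force: [0.5, 0.8, -0.6]
gripper_width: 0.053
gripper_force: 0.0
```

View pics/z7.png

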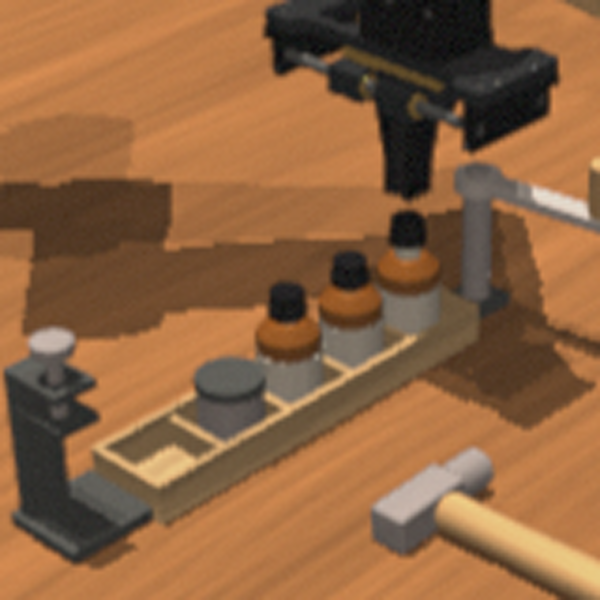

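All three bottles stand in cells 2, 3 and 4. The cap at (407,230) still shows its neck, so I'll press it.

```bash
python3 -m jog '0 0 0 -10 0;0 0 0 -3 0;0 0 0 -3 0;0 0 0 -3 0;0 0 0 -3 0';python3 -m jog '0 0 0 -3 0;0 0 0 -3 0;0 0 0 0 0';python3 -m jog '0 0 0 -1.5 0;0 0 0 0 0'
```

```text
time_s: 29.72
tcp_pos: [0.449, 0.2397, 0.1005]
ee_rot: [[-0.014, -1.0, 0.001], [-1.0, 0.014, 0.0], [-0.0, -0.001, -1.0]]
wrist_force: [-0.2, -0.3, 4.9]
gripper_width: 0.006
gripper_force: 2.0
time_s: 30.1
tcp_pos: [0.4503, 0.2403, 0.0975]
ee_rot: [[-0.013, -1.0, 0.004], [-1.0, 0.013, 0.001], [-0.001, -0.004, -1.0]]
wrist_force: [-5.1, -2.2, 21.0]
gripper_width: 0.007
gripper_force: 10.4
time_s: 30.35
tcp_pos: [0.4509, 0.2406, 0.0975]
ee_rot: [[-0.012, -1.0, 0.006], [-1.0, 0.012, 0.002], [-0.002, -0.006, -1.0]]
wrist_force: [-7.0, -4.0, 28.5]
gripper_width: 0.003
gripper_force: 14.2
```

```bash
python3 -m jog '0 0 0 55 0;0 0 0 55 0;0.6 50 -20 0 0;0.6 50 -20 0 0;0.6 50 -50 0 0';python3 -m jog '0.6 50 -50 0 0;0.6 0 0 0 0';python3 - <<'E'
from h import *
print(r.sense()['tcp_pos'])
bottles((225,345,255,330),(230,345,170,290))
c=cap('top','t8');s=cap('scene','s8')
for im,box in((c,(195,375,235,320)),):
    u0,u1,v0,v1=box;p=im['pixels'][v0:v1,u0:u1].astype(int)
    g=((p.min(2)>95)&(p.max(2)-p.min(2)<28)).astype(np.uint8)
    k,l,st,ce=cv2.connectedComponentsWithStats(g)
    for i in range(1,k):
        if st[i][4]>20: print('grey',st[i],ce[i]+[u0,v0])
a=cv2.resize(c['pixels'][240:320,200:380],(800,356),interpolation=cv2.INTER_CUBIC);cv2.imwrite('pics/z8.png',a[:,:,::-1])
E
```

```text
time_s: 30.98
tcp_pos: [0.5946, 0.1557, 0.2019]
ee_rot: [[-0.013, -1.0, 0.0], [-1.0, 0.013, 0.001], [-0.001, -0.0, -1.0]]
wrist_force: [-0.3, 0.8, 0.3]
gripper_width: 0.259
gripper_force: 0.0
time_s: 31.22
tcp_pos: [0.6392, 0.1078, 0.2004]
ee_rot: [[-0.02, -1.0, -0.002], [-1.0, 0.02, -0.001], [0.001, 0.002, -1.0]]
wrist_force: [-1.2, 0.3, 0.1]
gripper_width: 0.488
gripper_force: 0.0
[0.6391641  0.10779977 0.20041592]
top [268.4 294.5] (np.int32(57), array([265, 291,   8,   8])) plane.089 [0.4489 0.1809]
    [302.7 202. ] 66 [0.4493 0.1821 0.0782] 0.0009 ring@cap [299 198   9   9]
top [288.9 295.3] (np.int32(59), array([285, 291,   9,   9])) plane.089 [0.4468 0.1258]
    [285.8 210.1] 76 [0.447  0.1263 0.0789] 0.0002 ring@cap [282 205   9  11]
grey [113   5   7   8  54] [311.05555556 243.62962963]
grey [161  55   9  11  80] [360.4875 294.9375]
```

View pics/z8.png

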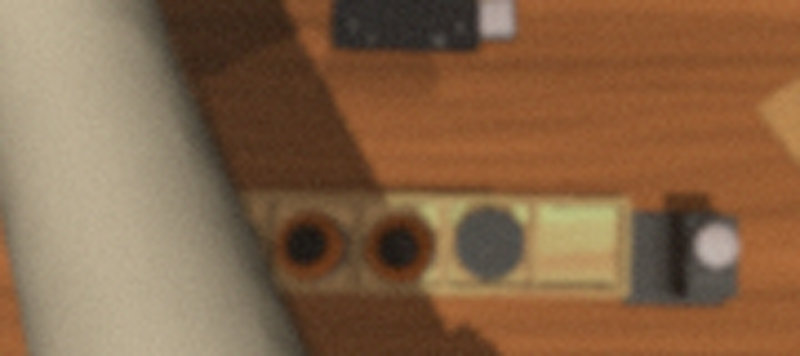

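```bash
python3 -m jog '0.6 -20 50 0 0;0.6 -25 50 0 0;0.6 -25 50 0 0;0.6 -25 50 0 0;0.6 0 0 0 0';python3 - <<'E'
from h import *
print(r.sense()['tcp_pos'])
s=cap('scene','s9')
for z in(.072,.08):print(proj(s,[.4495,.2395,z]),proj(s,[.449,.183,z]))
print(comps(s,(230,345,160,290)))
piv=np.array([.4517,.3030])
for d in range(98,-1,-14):
    a=np.radians(-91+d);print(d,np.round((piv+.1*np.array([np.cos(a),np.sin(a)]))*1000,1))
a=s['pixels'][150:270,230:430];cv2.imwrite('pics/z9.png',cv2.resize(a,(800,480),interpolation=cv2.INTER_CUBIC)[:,:,::-1])
E
```

```text
time_s: 32.05
tcp_pos: [0.5393, 0.3154, 0.203]
ee_rot: [[-0.007, -1.0, 0.0], [-1.0, 0.007, 0.001], [-0.001, -0.0, -1.0]]
wrist_force: [0.1, -0.4, -0.3]
gripper_width: 0.603
gripper_force: 0.0
[0.53931191 0.31540685 0.20303227]
[318.38045827 195.70757017] [302.78561431 204.04438096]
[318.37559008 192.91067197] [302.72985932 201.20455598]
[(array([318.22580645, 193.48387097]), np.int32(62), array([314, 189,   9,   9])), (array([302.78873239, 202.02816901]), np.int32(71), array([299, 198,   9,   9])), (array([286.0625, 210.2   ]), np.int32(80), array([282, 206,  10,  10])), (array([231.44444444, 240.5       ]), np.int32(18), array([230, 238,   5,   6])), (array([233.01923077, 268.46153846]), np.int32(52), array([230, 264,   9,   9])), (array([236.70588235, 274.35294118]), np.int32(17), array([231, 270,  14,   9]))]
98 [551.  315.2]
84 [551.  290.8]
70 [545.1 267.2]
56 [533.6 245.6]
42 [517.3 227.5]
28 [497.1 213.9]
14 [474.2 205.6]
0 [450. 203.]
```

View pics/z9.png

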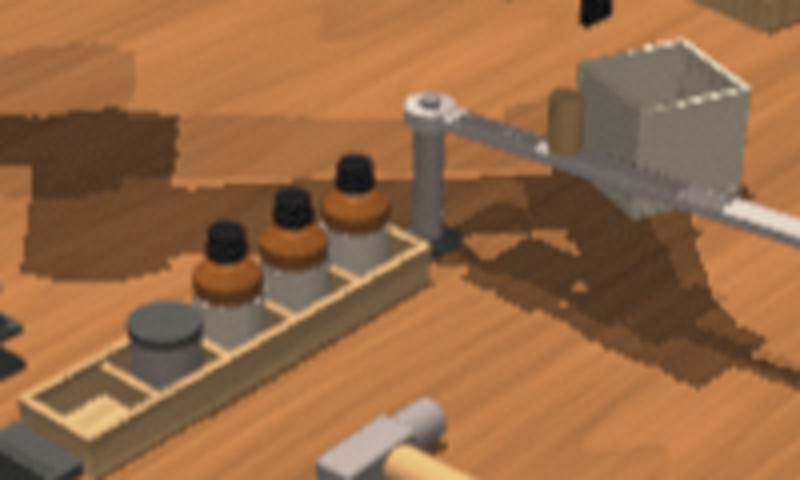

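All three bottles stand capped in cells 2, 3 and 4, with no neck showing. The bar is still open with its knob at (565,120), and the pot behind it is clear of the knob. Next I'll grip the knob.

```bash
python3 -m jog '0.6 11 -2 0 0;0.6 0 0 -40 0;0.6 0 0 -25 0;0.6 0 0 0 0';python3 -m jog '0.6 0 0 -22 0;0.6 0 0 0 0;0 0 0 0 0;0 0 0 0 0;0 0 0 0 0';python3 -m jog '0 0 0 0 0;0 0 0 0 0;0 0 0 0 0'
```

```text
time_s: 32.6
tcp_pos: [0.5531, 0.3068, 0.1353]
ee_rot: [[-0.017, -1.0, -0.004], [-1.0, 0.017, -0.003], [0.003, 0.004, -1.0]]
wrist_force: [0.9, -0.4, -0.8]
gripper_width: 0.605
gripper_force: 0.0
time_s: 33.22
tcp_pos: [0.5535, 0.3093, 0.1164]
ee_rot: [[-0.015, -1.0, 0.001], [-1.0, 0.015, 0.001], [-0.001, -0.001, -1.0]]
wrist_force: [-0.1, -0.4, -0.4]
gripper_width: 0.347
gripper_force: 0.0
time_s: 33.6
tcp_pos: [0.5531, 0.3093, 0.116]
ee_rot: [[-0.014, -1.0, 0.0], [-1.0, 0.014, 0.0], [-0.0, -0.0, -1.0]]
wrist_force: [-1.4, 0.6, 2.4]
gripper_width: 0.245
gripper_force: 30.0
```

```bash
python3 -m jog '0 0.3 -6.3 0 0;0 0.3 -6.4 0 0;0 -0.7 -8.7 0 0;0 -1.1 -8.7 0 0;0 0 0 0 0';python3 -m jog '0 -2.2 -8.4 0 0;0 -2.6 -8.3 0 0;0 -3.6 -8 0 0;0 -4.1 -7.7 0 0;0 0 0 0 0'
python3 - <<'E'
from h import *
c=cap('top','t10');s=cap('scene','s10')
C=np.hstack([cv2.resize(x,(400,400),interpolation=cv2.INTER_CUBIC) for x in(c['pixels'][150:310,190:350],s['pixels'][120:280,250:490])])
cv2.imwrite('pics/z10.png',C[:,:,::-1])
E
```

```text
time_s: 34.22
tcp_pos: [0.5521, 0.2796, 0.1158]
ee_rot: [[-0.016, -1.0, 0.001], [-1.0, 0.016, 0.002], [-0.002, -0.001, -1.0]]
wrist_force: [-2.5, 3.4, 1.8]
gripper_width: 0.244
gripper_force: 30.0
time_s: 34.85
tcp_pos: [0.5409, 0.2444, 0.1159]
ee_rot: [[-0.015, -1.0, 0.002], [-1.0, 0.015, -0.002], [0.002, -0.002, -1.0]]
wrist_force: [6.6, -3.2, -0.5]
gripper_width: 0.223
gripper_force: 29.4
```

View pics/z10.png

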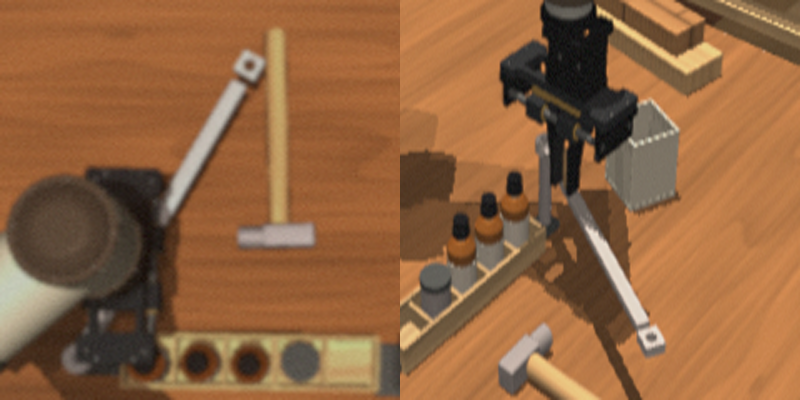

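The bar is following and is now about 60° open. The pads are slipping off the knob's edge, so I'll work out where the knob is and grip it again centrally.

```bash
python3 - <<'E'
from h import *
c=r.capture('top')
p=onz(c,289.2,176,.104);piv=np.array([.452,.303]);d=p[:2]-piv;L=np.linalg.norm(d);d/=L
print(p,L,np.degrees(np.arctan2(d[1],d[0]))+91,'knob',piv+.1*d, r.sense()['tcp_pos'])
E
python3 -m jog '0.5 0 0 0 0;0.5 0 0 0 0;0.5 0 0 0 0'
```

```text
[0.77128776 0.12832847 0.104     ] 0.3639434239997324 62.31842214876707 knob [0.53973005 0.25500586] [0.5408821  0.24439445 0.11587036]
time_s: 35.38
tcp_pos: [0.5387, 0.2459, 0.115]
ee_rot: [[-0.015, -1.0, -0.002], [-1.0, 0.015, -0.001], [0.001, 0.002, -1.0]]
wrist_force: [0.4, -0.3, 0.1]
gripper_width: 0.46
gripper_force: 0.0
```

```bash
python3 -m jog '0.5 1 10 0 10;0.5 0 0 0 10;0.5 0 0 0 10;0 0 0 0 0;0 0 0 0 0';python3 -m jog '0 0 0 0 0;0 0 0 0 0'
```

```text
time_s: 36.0
tcp_pos: [0.5402, 0.2565, 0.1154]
ee_rot: [[0.485, -0.874, -0.0], [-0.874, -0.485, -0.0], [0.0, 0.001, -1.0]]
wrist_force: [0.8, -0.0, 0.2]
gripper_width: 0.352
gripper_force: 0.0
time_s: 36.25
tcp_pos: [0.5407, 0.2567, 0.1156]
ee_rot: [[0.487, -0.874, 0.0], [-0.874, -0.487, 0.0], [-0.0, -0.0, -1.0]]
wrist_force: [0.1, 0.4, 0.1]
gripper_width: 0.247
gripper_force: 30.0
```

```bash
python3 -m jog '0 -5.5 -8.9 0 0;0 -6.7 -8.7 0 0;0 -6 -6.2 0 0;0 -6.6 -5.9 0 0;0 0 0 0 0';python3 -m jog '0 -7.1 -5.1 0 0;0 -7.3 -4.7 0 0;0 -7.8 -3.8 0 0;0 -8.1 -3.3 0 0;0 0 0 0 0'
python3 - <<'E'
from h import *
c=cap('top','t11');s=cap('scene','s11')
C=np.hstack([cv2.resize(x,(400,400),interpolation=cv2.INTER_CUBIC) for x in(c['pixels'][180:340,210:370],s['pixels'][150:290,210:390])])
cv2.imwrite('pics/z11.png',C[:,:,::-1])
E
```

```text
time_s: 36.88
tcp_pos: [0.5169, 0.2256, 0.1155]
ee_rot: [[0.485, -0.874, 0.002], [-0.874, -0.485, -0.001], [0.002, -0.002, -1.0]]
wrist_force: [7.6, -3.7, -3.9]
gripper_width: 0.244
gripper_force: 30.0
time_s: 37.5
tcp_pos: [0.4854, 0.2095, 0.1154]
ee_rot: [[0.486, -0.874, 0.0], [-0.874, -0.486, -0.0], [0.0, -0.0, -1.0]]
wrist_force: [2.8, -2.6, -3.1]
gripper_width: 0.243
gripper_force: 30.0
```

View pics/z11.png

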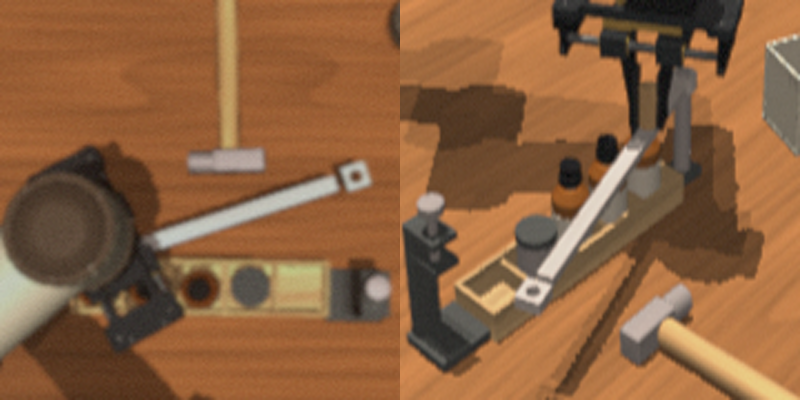

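The bar is about 20° from shut and clears the caps. It's well gripped, so I'll carry on.

```bash
python3 -m jog '0 -8.4 -2.3 0 0;0 -8.6 -1.9 0 0;0 -8.6 -0.9 0 0;0 0 0 0 0';python3 -m jog '0 -5 -0.3 0 0;0 -3 0 0 0;0 0 0 0 0'
python3 - <<'E'
from h import *
c=cap('top','t12');s=cap('scene','s12')
C=np.hstack([cv2.resize(x,(400,400),interpolation=cv2.INTER_CUBIC) for x in(c['pixels'][260:320,310:370],s['pixels'][190:290,210:310])])
cv2.imwrite('pics/z12.png',C[:,:,::-1])
E
```

```text
time_s: 38.1
tcp_pos: [0.4595, 0.2052, 0.1154]
ee_rot: [[0.487, -0.873, -0.0], [-0.873, -0.487, 0.0], [-0.001, 0.0, -1.0]]
wrist_force: [1.1, 1.6, -4.8]
gripper_width: 0.244
gripper_force: 30.0
time_s: 38.48
tcp_pos: [0.4523, 0.2051, 0.1154]
ee_rot: [[0.487, -0.873, 0.001], [-0.873, -0.487, 0.001], [-0.0, -0.001, -1.0]]
wrist_force: [4.7, 0.7, -6.3]
gripper_width: 0.243
gripper_force: 30.0
```

View pics/z12.png

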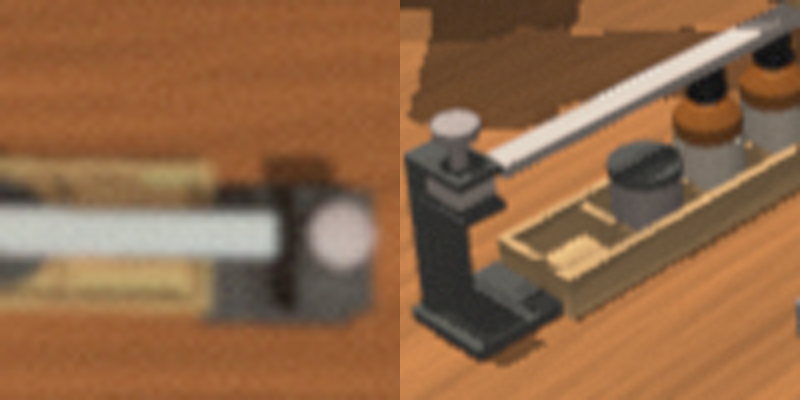

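The bar end is now in the fork, under the pin. I'll push gently until it meets the stop.

```bash
python3 -m jog '0 -1.5 0 0 0;0 0 0 0 0';python3 -m jog '0 -1.5 0 0 0;0 0 0 0 0';python3 -m jog '0 -1.5 0 0 0;0 0 0 0 0'
```

```text
time_s: 38.83
tcp_pos: [0.4522, 0.2052, 0.1154]
ee_rot: [[0.488, -0.873, 0.004], [-0.873, -0.488, 0.001], [0.001, -0.004, -1.0]]
wrist_force: [11.7, -0.7, -11.7]
gripper_width: 0.244
gripper_force: 30.0
time_s: 39.08
tcp_pos: [0.4522, 0.2052, 0.1154]
ee_rot: [[0.488, -0.873, 0.006], [-0.873, -0.488, 0.002], [0.002, -0.006, -1.0]]
wrist_force: [16.9, -2.8, -15.1]
gripper_width: 0.241
gripper_force: 30.0
time_s: 39.33
tcp_pos: [0.4521, 0.2054, 0.1155]
ee_rot: [[0.489, -0.872, 0.009], [-0.872, -0.489, 0.002], [0.003, -0.009, -1.0]]
wrist_force: [22.1, -4.3, -17.6]
gripper_width: 0.247
gripper_force: 30.0
```

```bash
python3 -m jog '0 4 0 0 0;0 0 0 0 0;0.6 0 0 0 0;0.6 0 0 0 0;0.6 0 0 0 0';python3 -m jog '0.6 0 0 20 0;0.6 0 0 45 0;0.5 0 0 45 0;0 0 0 0 0'
python3 - <<'E'
from h import *
print(r.sense()['tcp_pos'])
c=cap('top');s=cap('scene','s13')
p=s['pixels'].astype(int)[200:260,200:250];g=((p.min(2)>110)&(p.max(2)-p.min(2)<40)).astype(np.uint8)
k,l,st,ce=cv2.connectedComponentsWithStats(g)
for i in range(1,k):
    if st[i][4]>15:
        q=ce[i]+[200,200];print(st[i],q,np.round(onz(s,*q,.142),4))
print(onz(c,360.5,295,.142))
cv2.imwrite('pics/z13.png',np.hstack([cv2.resize(s['pixels'][150:270,210:370],(480,360),interpolation=cv2.INTER_CUBIC),cv2.resize(c['pixels'][250:340,200:280],(320,360),interpolation=cv2.INTER_CUBIC)])[:,:,::-1])
E
```

```text
time_s: 39.95
tcp_pos: [0.4508, 0.2044, 0.1159]
ee_rot: [[0.488, -0.873, -0.001], [-0.873, -0.488, -0.0], [0.0, 0.001, -1.0]]
wrist_force: [-0.0, -0.0, -1.0]
gripper_width: 0.503
gripper_force: 0.0
time_s: 40.45
tcp_pos: [0.4528, 0.2058, 0.2297]
ee_rot: [[0.488, -0.873, 0.007], [-0.873, -0.488, 0.005], [-0.001, -0.008, -1.0]]
wrist_force: [0.3, -0.1, -0.8]
gripper_width: 0.466
gripper_force: 0.0
[0.45276687 0.20577802 0.22971849]
[18 17 12  8 59] [222.98305085 220.59322034] [ 0.456  -0.0663  0.142 ]
[32 20 18 12 88] [241.48863636 226.125     ] [ 0.5013 -0.0548  0.142 ]
[ 0.44754778 -0.05949643  0.142     ]
```

View pics/z13.png

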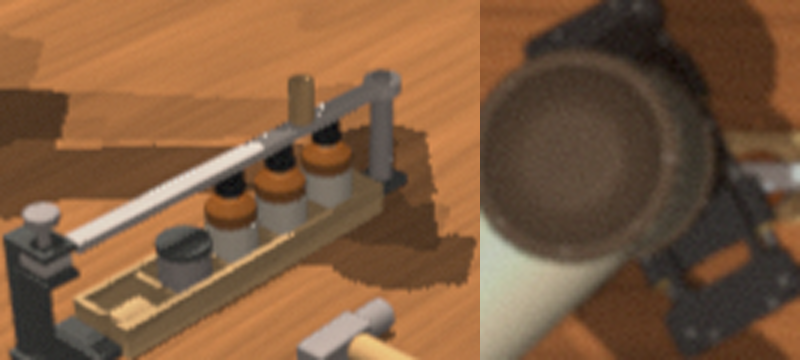

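The bar lies shut over the three bottles and the knob has been released. The pin is still raised, with its head at (42,212) in the crop. I'll go to the pin with the fingers shut.

```bash
python3 -m jog '0 -1 -53 0 0;0 -1 -53 0 0;0 -1 -53 0 0;0 -1 -53 0 0;0 -1 -53 0 0';python3 -m jog '0 0 0 -30 0;0 0 0 -25 0;0 0 0 -10 0;0 0 0 0 0';python3 -c "
from h import *
s=cap('scene','s14');print(r.sense()['tcp_pos'])
cv2.imwrite('pics/z14.png',cv2.resize(s['pixels'][170:290,190:310],(500,500),interpolation=cv2.INTER_CUBIC)[:,:,::-1])"
```

```text
time_s: 41.18
tcp_pos: [0.4449, -0.0621, 0.2242]
ee_rot: [[0.488, -0.873, -0.003], [-0.873, -0.488, -0.0], [-0.001, 0.003, -1.0]]
wrist_force: [1.5, 0.4, 0.2]
gripper_width: 0.004
gripper_force: 0.0
time_s: 41.68
tcp_pos: [0.4456, -0.0604, 0.1597]
ee_rot: [[0.488, -0.873, -0.003], [-0.873, -0.488, -0.001], [-0.001, 0.003, -1.0]]
wrist_force: [-0.1, 0.1, 0.5]
gripper_width: 0.005
gripper_force: 0.0
[ 0.44639209 -0.06026173  0.16056349]
```

View pics/z14.png

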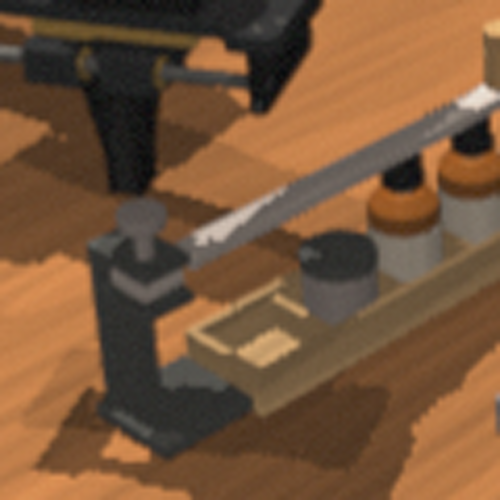

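The fingertips at (130,190) are about 10 mm above the pin head at (141,212) and nearly centred. I'll shift slightly and press.

```bash
python3 -m jog '0 2 1 -8 0;0 0 0 -4 0;0 0 0 -4 0;0 0 0 0 0';python3 -m jog '0 0 0 -4 0;0 0 0 -4 0;0 0 0 -4 0;0 0 0 -2 0;0 0 0 0 0'
```

```text
time_s: 42.22
tcp_pos: [0.4483, -0.0593, 0.1445]
ee_rot: [[0.487, -0.873, 0.0], [-0.873, -0.487, 0.0], [0.0, -0.0, -1.0]]
wrist_force: [-0.2, -0.1, 1.0]
gripper_width: 0.002
gripper_force: 0.0
time_s: 42.85
tcp_pos: [0.4484, -0.0594, 0.1304]
ee_rot: [[0.487, -0.873, 0.0], [-0.873, -0.487, 0.0], [0.0, -0.0, -1.0]]
wrist_force: [-1.3, 1.1, 3.1]
gripper_width: 0.007
gripper_force: 1.6
```

```bash
python3 -m jog '0 0 0 -2 0;0 0 0 0 0';python3 -m jog '0 0 0 -2 0;0 0 0 0 0';python3 -m jog '0 0 0 -2 0;0 0 0 0 0'
```

```text
time_s: 43.1
tcp_pos: [0.4485, -0.0594, 0.1303]
ee_rot: [[0.488, -0.873, 0.001], [-0.873, -0.488, -0.0], [0.001, -0.0, -1.0]]
wrist_force: [-5.5, 3.3, 16.4]
gripper_width: 0.006
gripper_force: 8.1
time_s: 43.35
tcp_pos: [0.4485, -0.0594, 0.1301]
ee_rot: [[0.489, -0.872, 0.001], [-0.872, -0.489, -0.001], [0.001, -0.0, -1.0]]
wrist_force: [-10.3, 5.6, 29.5]
gripper_width: 0.007
gripper_force: 14.6
time_s: 43.6
tcp_pos: [0.4486, -0.0594, 0.13]
ee_rot: [[0.489, -0.872, 0.001], [-0.872, -0.489, -0.001], [0.002, -0.0, -1.0]]
wrist_force: [-15.5, 7.3, 42.7]
gripper_width: 0.008
gripper_force: 21.1
```

The hard stop is at fingertip height 0.122 m, exactly the home height. I'll retreat and check.

```bash
python3 -m jog '0 0 0 50 0;0 0 0 60 0;0 0 -60 0 0;0 0 -60 0 0;0 0 -60 0 0';python3 -m jog '0 0 -60 0 0;0 0 0 0 0;0 0 0 0 0';python3 - <<'E'
from h import *
c=cap('top','t15');s=cap('scene','s15')
print(comps(s,(230,345,160,230)))
C=np.hstack([cv2.resize(x,(400,400),interpolation=cv2.INTER_CUBIC) for x in(c['pixels'][210:370,200:380],s['pixels'][150:290,200:380])])
cv2.imwrite('pics/z15.png',C[:,:,::-1])
E
```

```text
time_s: 44.22
tcp_pos: [0.4481, -0.2409, 0.2341]
ee_rot: [[0.488, -0.873, 0.0], [-0.873, -0.488, 0.0], [-0.0, -0.0, -1.0]]
wrist_force: [1.0, -0.5, 0.2]
gripper_width: 0.006
gripper_force: 0.0
time_s: 44.6
tcp_pos: [0.4478, -0.2993, 0.2335]
ee_rot: [[0.486, -0.874, -0.001], [-0.874, -0.486, 0.001], [-0.002, 0.001, -1.0]]
wrist_force: [-0.2, -1.2, -0.3]
gripper_width: 0.006
gripper_force: 0.0
[(array([318.775, 194.625]), np.int32(40), array([315, 191,   8,   7])), (array([303.11764706, 203.        ]), np.int32(51), array([299, 199,   9,   8])), (array([286.34693878, 211.71428571]), np.int32(49), array([282, 208,   9,   8]))]
```

View pics/z15.png

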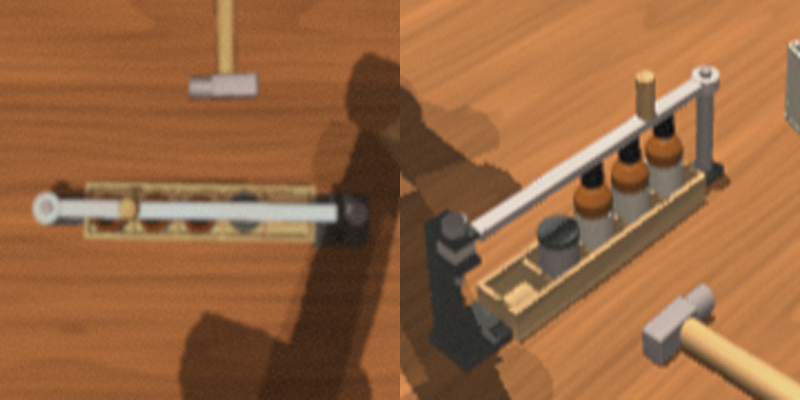

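The bar is shut and the pin head sits down on the fork at (453,222). Three bottles stand upright in cells 2, 3 and 4, the tin is in place, and the robot is clear.

```bash
python3 -c "
from station import r
print(r.finish_job())"
```

```text
the job is handed in; nothing more can be done
None
```

The job is handed in: all three bottles I could see on the bench stand capped in cells 2, 3 and 4, the bar is shut in the fork with the pin fully home, and the tin, hammer, pot and jar were left alone; no verdict came back.

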